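Unload the device carrier from the ageing nest

TASK

The ageing run is over: take the steel device carrier out of its nest and lay it flat, knob up, lengthwise inside the black transport tray. Lift its front end by the red knob over the stop plate and draw it out endwise from under the contact block without levering or forcing it against the nest, then take it by its middle and carry it nearly level, as the devices lie loose in their seats. Leave the chip box and the vial beside the tray where they are.

Things in the scene. Friction and masses are not known exactly. Their poses are not given: they have to be found in the camera images.
- nest: Ageing nest, fixed: straight aluminium channel on a foot plate 80 wide, 284 long, stop plate at its front, black contact block over its rear. Origin on the bench under the channel's front end, centre line; +y runs along the channel out of its front, z up. Channel floor 14 above the bench, 37 wide inside, side walls 10 high.
- stop_foot (a point): Point on the bench below the steel stop plate (60 wide, 5 thick) that closes the channel's front. Stop and contact block form one head, clamped at a height that differs from run to run and is not given: feel for it. With the head at its lowest, the stop's top edge is 8 above the channel floor and the block's underside 3.8 above the seated carrier; the head raises both alike by 0 to 8.
- block_front (a point): Point on the bench below the front edge of the contact block (60 wide, 105 long, circuit board on top), 172 behind the channel's front end; 90 of the carrier lies under it. Its top is 43 to 51 above the bench, its connector 10 more. Light sprung contacts in it press the carrier's rear down with about 2 N.
- carrier: Steel bar 260 long (y), 30 wide (x), 12 thick, 0.6 to 0.8 kg, nine devices on top; centre of mass at its middle. Origin: centre of its underside; +y points to the knob end. Seated, its front end is about 2 behind the stop and only its top 2 mm stands over the channel walls: hold it there by the knob only. Sliding it takes under 10 N; drawn out about 105 it rests safely on the stop.
- carrier_knob (a point): Centre of the red ball knob, 15 mm across, on a 6 mm stem on the carrier's top: 13 behind the front end, 26 above the underside (14 above the bar's top). The ball turns in the fingers, so hung by it alone the bar swings down.
- tray: Black open transport tray, grey liner, fixed, 112 wide (x), 312 long (y), 18 high; inside 104 x 304, liner top 7 above the bench. Origin: centre of its underside. Beside the bar the fingers fit inside only if opened no more than about 60. (Keep clear of the microscope on its stone plate at the robot's left of nest and tray, from y = -0.13, up to 0.4 m high.)
- chip_box: Closed chip box 50x50x18 with clear lid, near one end of the tray; leave it alone. Origin: centre of its underside.
- vial: Glass vial 23 across, 52 high, white cap, near the same end of the tray; leave it alone. Origin: centre of its underside.

How it is judged (in metres and radians):
On the way, in this order (a step that is already met when the one before it is completed fails the run):
1. the carrier's front end is over the stop plate and the carrier is drawn 20 mm out, still under the contact block (y of carrier in the frame of nest between -0.112 and -0.06 m and z of carrier_knob in the frame of nest above 0.045 m), for 0.05 s.
2. the carrier is drawn out endwise until its rear is clear of the contact block, still in line with the channel and low over it (y of carrier in the frame of nest between -0.041 and 0.12 m and x of carrier in the frame of nest between -0.025 and 0.025 m and z of carrier in the frame of nest below 0.075 m and angle between the y axis of carrier and the y axis of nest, either way round below 0.25 rad), for 0.05 s.
At the end, for the whole second after the job is handed in: The carrier lies at rest, knob up and flat (tilt under 0.04 rad), on the liner inside the tray: underside 4 to 10 mm above the tray's underside, its middle within 38 mm crosswise and 24 mm lengthwise of the tray's centre, in line with the tray within 0.3 rad, either end first (x of carrier in the frame of tray between -0.038 and 0.038 m and y of carrier in the frame of tray between -0.024 and 0.024 m and z of carrier in the frame of tray between 0.004 and 0.01 m and angle between carrier's own z axis and vertical below 0.04 rad and angle between the y axis of carrier and the y axis of tray, either way round below 0.3 rad and linear speed of carrier below 0.01 m/s); the robot touches nothing.
It fails at once if the carrier is tilted more than 0.35 rad (20 degrees) (angle between carrier's own z axis and vertical above 0.35 rad).
It fails at once if the carrier is levered or jammed against the nest with more than 60 N (contact force between carrier and nest above 60 N).
It fails at once if the chip box or the vial is moved more than 20 mm (distance of any of chip_box, vial from where it was at the start of the episode above 0.02 m).
It also fails if it takes over 64 s, if anything falls off the work surface, if the arm or the gripper's body presses on something with over 40 N, if the wrist force passes 120 N, or if a joint passes its speed limit or range.

ROBOT

A 6-joint arm with a two-finger parallel gripper is mounted at the origin on a cart in front of the work surface, level with it; the furniture and walls round the work are solid. World frame = base frame: x ahead of the robot, y to its left, z up, the work surface at z = 0. Lengths are in m, angles in degrees, forces in N, time in s.
With the tool pointing down it reaches from about 0.275 to 0.85 m from the base axis. Payload 19 kg.
Tool frame: the origin (TCP) lies midway between the tips of the shut fingers; the grasp point (between the pads) lies 19 mm behind it; z points along the fingers, y is the line along which they close (so a half turn about z gives the same grasp; the last joint's range is limited). The gripper opens to 85 mm and grips with 20 to 120 N. Pads are 22 mm wide; open, the fingers measure 114 mm over their backs; the gripper's body (76 mm by 85 mm) begins 54 mm behind the grasp point. The pads swing forward as they close: fully open they stand 13 mm farther back than shut.
Start: joints at [-76.261, 8.623, 82.357, -0, 89.026, -7.678], TCP at [0.21, -0.535, 0.231] pointing down, gripper open.
Joint ranges: [-160.23, 160.23], [-39.13, 120.54], [6.94, 153.29], [-79.49, 259.48], [9.18, 160.14], [-161.06, 161.06]. Speed limits (degrees/s): [108.29, 108.29, 127.2, 172.46, 172.46, 172.46].

INTERFACE

Orientations are given as [roll, pitch, yaw] about the fixed x, y, z axes, in that order (R = Rz(yaw) Ry(pitch) Rx(roll)).
In Python, from plant import bot, claw, state, viewer, spotter gives the robot as it stands. Calls block until the motion is done:
- bot.reach(position, orientation): joint-space move of the TCP to a pose.
- bot.move_linear(position, rotation=None, max_speed=0.15, max_force=None): straight line of the TCP; rotation=None keeps the orientation; max_speed is the mean speed in m/s. With max_force (N) it stops when the force on the tool has changed by that much, and returns True; else False.
- bot.move_j(angles): joint-space move.
- claw.move_gripper(opening): opening from 0.0 (shut) to 1.0 (fully open); the grip force is fixed at half the most; returns when the fingers have stopped.
- bot.hold(seconds).
- bot.ik(position, orientation): joint angles nearest the present ones, or None.
- state(): the state.
- viewer.capture(name): name is "side" or "top"; returns a dict with "image" (420x560x3 uint8, red, green, blue), "fx", "fy", "cx", "cy" (pixels), "rvec" (rotation vector, rad) and "tvec" (3), from world to camera coordinates, as OpenCV has them. Camera axes: x right, y down, z forward; pixel columns grow to the right and rows downward; lengths in m; the calibration is good to about 2 mm. A picture is of the moment at which its call begins. There is no depth.
A pose or a line that the arm cannot do raises bot.IKError and nothing moves.
- bot.hand_in(): hands the job in; it is judged then, once.
Trained networks look in a picture, given as the dict that the camera call returned (one of the last four; its "shot" number tells which), for a name from the list of things; names that differ only in an ending like _2 or _b are one class to them, and where a whole thing is asked for, a point or a joint stands for the part that bears it (a point fixed in the world has none). Each returns a list of dicts, best first, with "score" (0 to 1); they miss things now and then, are a little off and sometimes report something else, mostly with a low value. They report only what shows in the picture. A call takes as long as a camera call.
- spotter.look_for(picture, thing): "position" ([x, y, z] in m, in world coordinates, good to about 4 mm: the middle of the surface that is visible of it).
The state is a dict: "t": time; "joint_positions": joint angles; "dq": joint speeds; "effort": joint torques, N m; "eef_pos": TCP position; "orientation": TCP orientation; "force": force on the tool from outside, world axes, zero at the start; "torque": the same for the moment, N m; "grip_width": opening from 0.0 (shut) to 1.0 (fully open); "gripper_force": force on a finger pad.
Only numpy, scipy, OpenCV 4.12 (cv2) and the standard library are available. Lean on these libraries where they do the work, as an engineer would, in place of code of your own. Each camera call takes 0.05 s, during which the arm holds its last target. There are 200 camera calls.

## Working session

There is one attempt and no reset: what is moved stays moved. The work goes in short steps, each a Python script; the robot and the scene stay as the last script left them, time stands still between calls to the robot, and variables do not carry over. Pictures are saved under pics/ and viewed, at most 10 in all, crops included, and the job is handed in when it is done.

```bash
mkdir -p pics; ls
python3 - <<'E'
from plant import bot,claw,state,viewer,spotter
import cv2
for n in ("top","side"):
    p=viewer.capture(n); cv2.imwrite(f"pics/{n}0.png",p["image"][:,:,::-1])
    print(n,p["fx"],p["cx"],p["rvec"],p["tvec"])
    for t in ("nest","stop_foot","block_front","carrier","carrier_knob","tray","chip_box","vial"):
        try: print(t,[(d["position"],d["score"]) for d in spotter.look_for(p,t)[:2]])
        except Exception as e: print(t,e)
print(state())
E
```

```text
pics
top 490.2065181012908 278.4912440606206 [ 2.16253349 -2.19840669  0.04810258] [-0.41112589  0.49023197  0.87111083]
nest [([0.5257, -0.5046, 0.0259], 0.84)]
stop_foot [([0.529, -0.5136, 0.0204], 0.68)]
block_front [([0.5294, -0.5101, 0.0239], 0.56)]
carrier [([0.5392, -0.4275, 0.0213], 0.58)]
carrier_knob [([0.5442, -0.4254, 0.0224], 0.95)]
tray [([0.386, -0.3311, 0.0079], 0.61)]
chip_box [([0.383, -0.5307, 0.014], 0.82)]
vial [([0.4436, -0.5342, 0.0471], 0.52)]
side 394.36637908231836 285.53791448710024 [ 1.97346632 -0.50323386  0.2876046 ] [-0.61769838  0.00238803  1.00505011]
nest [([0.5179, -0.567, 0.0211], 0.77)]
stop_foot [([0.5161, -0.5635, 0.0234], 0.7)]
block_front [([0.5138, -0.5631, 0.0225], 0.97)]
carrier [([0.5373, -0.4157, 0.0279], 0.67)]
carrier_knob [([0.5384, -0.414, 0.025], 0.76)]
tray [([0.394, -0.3641, 0.0055], 0.91)]
chip_box [([0.3823, -0.5446, 0.0159], 0.75)]
vial [([0.4419, -0.5449, 0.032], 0.75)]
{'t': 0.9, 'joint_positions': array([-7.62620678e+01,  8.62222618e+00,  8.23574764e+01,  1.30479203e-03,
        8.90271721e+01, -7.67848333e+00]), 'dq': array([-0.11387925,  0.06784957, -0.08847378, -0.0282986 ,  0.0118368 ,
       -0.03647302]), 'effort': array([-3.60847698e-04, -7.12793970e+01, -5.71060181e+01, -2.65500166e-04,
        1.47642226e-03, -1.35831050e-05]), 'eef_pos': array([ 0.20992862, -0.53526598,  0.23126986]), 'orientation': array([-1.79993361e+02, -2.21146427e-03,  2.14163932e+01]), 'force': array([0.67628328, 0.05189461, 0.83074412]), 'torque': array([-0.01903291, -0.02774957,  0.00864884]), 'gripper_force': 0.0, 'grip_width': 0.999872563448037}
```

View pics/top0.png

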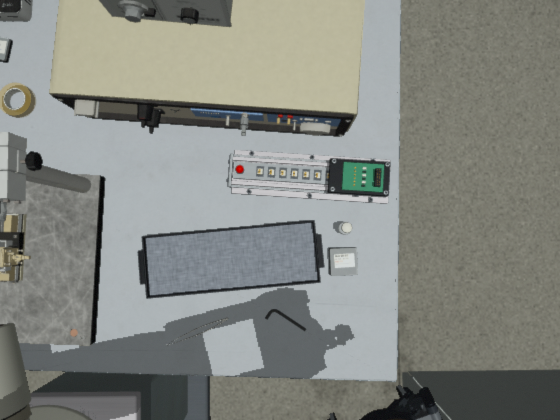

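View pics/side0.png

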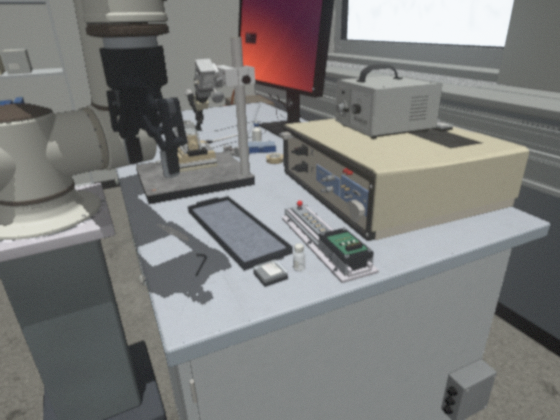

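Top view: right = −y, up = +x. Knob is at about (240,169), the block spans (329–390,157–195), and the tray corners are (142,235), (317,221), (320,282) and (148,297). In the side view the instrument stands right behind the nest. I'll crop for finer pixels.

```bash
cat > h.py <<'E'
import numpy as np,cv2
from plant import bot,claw,state,viewer,spotter
def cam(p):
    R=cv2.Rodrigues(np.array(p["rvec"],float))[0]; t=np.array(p["tvec"],float).ravel()
    K=np.array([[p["fx"],0,p["cx"]],[0,p["fy"],p["cy"]],[0,0,1]]); return K,R,t
def onplane(p,uv,z):
    K,R,t=cam(p); c=-R.T@t; d=R.T@np.linalg.inv(K)@np.array([*uv,1.]); return c+d*(z-c[2])/d[2]
def tri(p,a,q,b):
    P=[np.c_[R,t] for K,R,t in(cam(p),cam(q))]
    P=[cam(x)[0]@y for x,y in zip((p,q),P)]
    X=cv2.triangulatePoints(P[0],P[1],np.array(a,float).reshape(2,1),np.array(b,float).reshape(2,1)); return (X[:3]/X[3]).ravel()
E
python3 - <<'E'
from h import *
np.set_printoptions(precision=4,suppress=True)
p=viewer.capture("top");q=viewer.capture("side")
a=cv2.resize(p["image"][90:305,130:400],None,fx=2.9,fy=2.75,interpolation=cv2.INTER_CUBIC)
a=cv2.resize(p["image"][140:210,215:400],None,fx=4.3,fy=4.3,interpolation=cv2.INTER_CUBIC)
b=cv2.resize(q["image"][190:290,260:400],None,fx=2.9*1.9,fy=2.9*1.0,interpolation=cv2.INTER_CUBIC)[:,:795]
cv2.imwrite("pics/c0.png",np.vstack([cv2.copyMakeBorder(x,0,0,0,800-x.shape[1],0) if 1 else x for x in(a,b)])[:600,:,::-1])
print("inst top",tri(p,(356,97),q,(372,182)),"inst bottom",onplane(p,(345,133),0),onplane(p,(60,97),0), onplane(q,(372,238),0))
print("knob",tri(p,(240,169.5),q,(299.5,204.5)),onplane(p,(240,169.5),.04))
c=[onplane(p,u,.018)for u in((142,235),(317,221),(320,282),(148,297))];print(c,np.mean(c,0))
E
```

```text
inst top [ 0.6317 -0.5371  0.1448] inst bottom [ 0.6173 -0.5432  0.    ] [ 0.6958 -0.0145  0.    ] [ 0.6387 -0.5157  0.    ]
knob [ 0.549  -0.3532  0.0359] [ 0.5478 -0.3532  0.04  ]
[array([ 0.4361, -0.1741,  0.018 ]), array([ 0.456 , -0.4874,  0.018 ]), array([ 0.3481, -0.4905,  0.018 ]), array([ 0.326, -0.185,  0.018])] [ 0.3916 -0.3343  0.018 ]
```

View pics/c0.png

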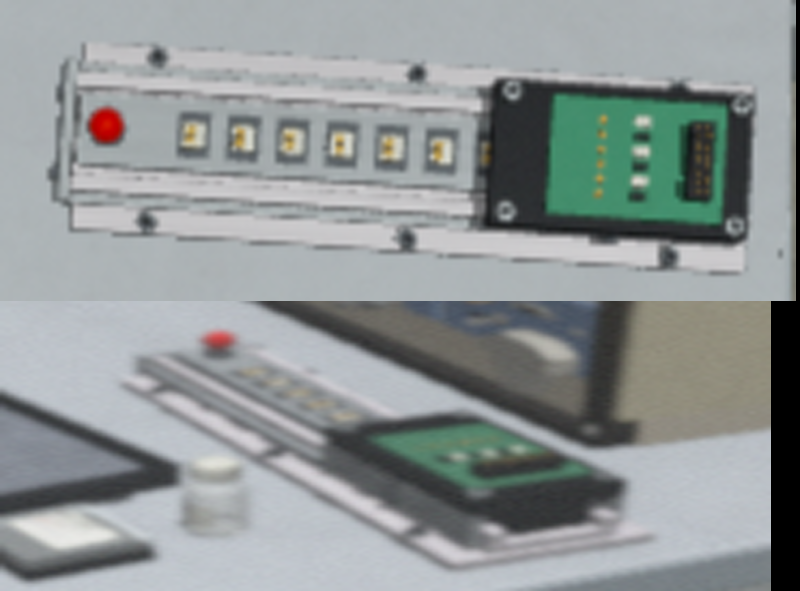

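Knob is at crop (106,126), stop centre at (66,130), the block's front edge runs (497,78)–(487,228), and the foot plate corners are (82,42), (753,88), (745,272) and (70,230). The carrier is seated and the path is clear.

Run:
```python
from h import *
np.set_printoptions(precision=4,suppress=True)
p=viewer.capture("top")
f=lambda u,z:onplane(p,(u[0]/4.3+214.6,u[1]/4.3+139.6),z)
k=f((106,126),.040);s=f((66,130),.026);bf=f((492,153),.047);br=f((749,164),.047)
C=[f(u,.004)for u in((82,42),(753,88),(745,272),(70,230))]
print("knob",k,"stop",s,"bf",bf,"br",br);print(C,np.mean(C,0))
yaw=lambda a,b:np.degrees(np.arctan2(-(a-b)[0],(a-b)[1]))
print("yaw",yaw(C[0],C[1]),yaw(C[3],C[2]),yaw(k,br),yaw(k,bf))
dv=f((438,151),.026);print(dv,yaw(f((194,134),.026),dv))
for y in(-90,90,87):
    for z in(.04,.2): print(y,bot.ik([k[0],k[1],z],[180,0,y]))
```

```text
knob [ 0.5489 -0.3519  0.04  ] stop [ 0.5495 -0.3339  0.026 ] bf [ 0.534  -0.5081  0.047 ] br [ 0.5277 -0.611   0.047 ]
[array([ 0.5902, -0.3385,  0.004 ]), array([ 0.5651, -0.6226,  0.004 ]), array([ 0.4871, -0.6169,  0.004 ]), array([ 0.5099, -0.3326,  0.004 ])] [ 0.5381 -0.4777  0.004 ]
yaw -5.053817665904541 -4.571559891945981 -4.665690949833485 -5.419864882678584
[ 0.5379 -0.4877  0.026 ] -5.0637650495003355
-90 [-39.4319  24.6987  84.6502  -0.      70.6511 140.5681]
-90 [-39.4319  18.4618  73.91    -0.      87.6282 140.5681]
90 [-39.4319  24.6987  84.6502   0.      70.6511 -39.4319]
90 [-39.4319  18.4618  73.91     0.      87.6282 -39.4319]
87 [-39.4319  24.6987  84.6502   0.      70.6511 -36.4319]
87 [-39.4319  18.4618  73.91     0.      87.6282 -36.4319]
```

```bash
cat >> h.py <<'E'
np.set_printoptions(precision=4,suppress=True)
O=np.array([.550,-.3365]);A=np.radians(-5.)
NY=np.array([-np.sin(A),np.cos(A)]);NX=np.array([np.cos(A),np.sin(A)])
def N(x,y,z): return np.r_[O+x*NX+y*NY,z]
E
python3 - <<'E'
from h import *
D=[180,0,85]
claw.move_gripper(0.0)
bot.reach(N(0,.012,.12),D)
bot.move_linear(N(0,.012,.04),max_speed=.08)
hit=bot.move_linear(N(0,.012,.016),max_speed=.012,max_force=4)
s=state();print(hit,s["eef_pos"],s["force"],s["t"])
q=viewer.capture("side")
bot.move_linear(N(0,.012,.07),max_speed=.15)
claw.move_gripper(0.45)
s=state();print(s["eef_pos"],s["t"],s["grip_width"])
cv2.imwrite("pics/s1.png",cv2.resize(q["image"][130:260,220:400],None,fx=4,fy=4)[:,:,::-1])
E
```

```text
True [ 0.5511 -0.3245  0.0236] [0.1908 1.8934 6.1183] 5.7917
[ 0.551  -0.3245  0.0697] 6.7583 0.44793217569774063
```

View pics/s1.png

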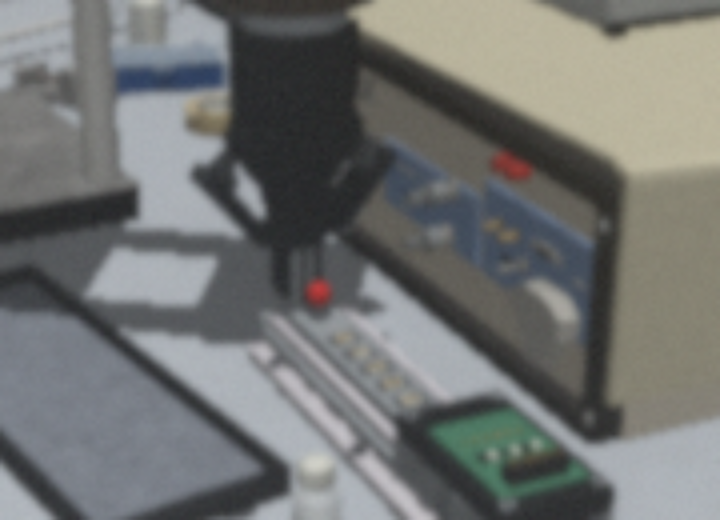

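Run:
```python
from h import *
y=-.0153
bot.move_linear(N(0,y,.07),max_speed=.1)
hit=bot.move_linear(N(0,y,.0285),max_speed=.05,max_force=6)
print(hit,state()["eef_pos"],state()["force"])
if not hit:
    f0=state()["force"]
    claw.move_gripper(0.0); s=state();print(s["grip_width"],s["gripper_force"],s["force"]-f0,s["eef_pos"])
    f0=s["force"]
    if s["grip_width"]>.1:
        for i,dz in enumerate((.004,.008,.0115)):
            hit=bot.move_linear(N(0,y-.0001*dz/.001,.0285+dz),max_speed=.012,max_force=9)
            s=state();print(hit,s["eef_pos"],s["force"]-f0,s["t"])
            if hit:break
q=viewer.capture("side")
cv2.imwrite("pics/s2.png",cv2.resize(q["image"][180:270,280:390],None,fx=6,fy=6)[:,:,::-1])
```

```text
False [ 0.5488 -0.3519  0.0289] [ 0.6286 -0.3214  0.4119]
0.12578395034323941 58.50170016288757 [-0.977   1.8932  4.8863] [ 0.5489 -0.3519  0.0291]
True [ 0.5485 -0.3518  0.0291] [-0.6973 -1.9386  0.5666] 8.7583
```

View pics/s2.png

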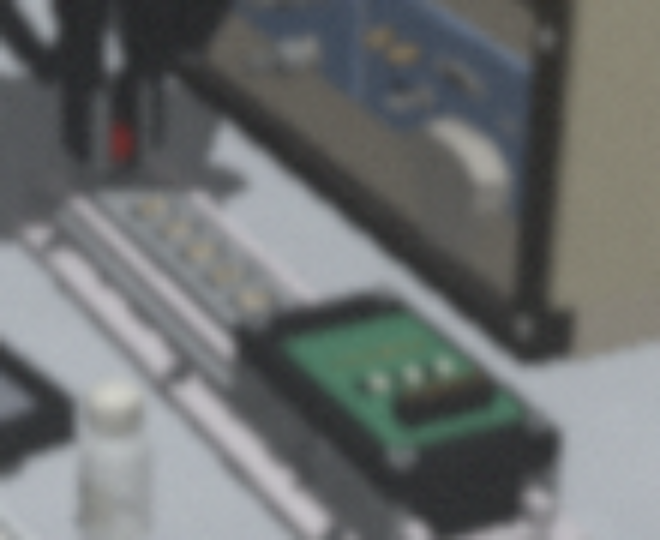

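Run:
```python
from h import *
s=state();print(s["eef_pos"],s["force"],s["torque"],s["grip_width"],s["gripper_force"])
q=viewer.capture("top")
cv2.imwrite("pics/s3.png",cv2.resize(q["image"][120:220,200:340],None,fx=5,fy=5)[:,:,::-1])
```

```text
[ 0.5485 -0.3518  0.0291] [-1.2923 -1.1062  5.254 ] [-0.0773  0.0964  0.0355] 0.12496138634880383 59.17372941970825
```

The red knob is between the fingers, at about (122,142) in the crop. I'll lift in small steps and check the force after each one.

Run:
```python
from h import *
y=-.0153;z0=.0290
for dz in np.arange(.0015,.0121,.0015):
    hit=bot.move_linear(N(0,y-.1*dz,z0+dz),max_speed=.015,max_force=14)
    s=state();print(hit,round(dz,4),s["eef_pos"],s["force"],s["grip_width"],s["t"])
    if hit or abs(s["force"][2])>14:break
```

```text
False 0.0015 [ 0.5484 -0.3519  0.0301] [-0.6058 -1.8536 -4.2622] 0.12756535994203796 9.125
False 0.003 [ 0.5486 -0.352   0.0319] [-0.4176 -2.4216 -3.3438] 0.13047129010854813 9.375
False 0.0045 [ 0.5486 -0.3522  0.0336] [ 0.0429 -1.5992 -3.8491] 0.1269709021414104 9.625
False 0.006 [ 0.5487 -0.3523  0.0351] [ 0.1244 -1.0044 -3.7619] 0.128899483918538 9.875
False 0.0075 [ 0.5487 -0.3525  0.0366] [ 0.3031 -1.2302 -4.2752] 0.12410030246584308 10.125
False 0.009 [ 0.5486 -0.3526  0.0381] [ 0.0976 -0.4184 -3.8117] 0.1263142684105433 10.375
False 0.0105 [ 0.5486 -0.3528  0.0396] [ 0.0347 -1.7169 -4.0317] 0.1280689996495928 10.625
False 0.012 [ 0.5486 -0.353   0.0411] [ 1.0719 -1.5379 -4.9862] 0.12316158432561601 10.875
```

Run:
```python
from h import *
y=-.0165;z=.0410
for d,dz in ((.012,0),(.030,.001),(.05,.004),(.075,.006),(.1,.0075),(.117,.0085)):
    hit=bot.move_linear(N(0,y+d,z+dz),max_speed=.05,max_force=11)
    s=state();print(hit,d,s["eef_pos"],s["force"],s["t"])
    if hit: break
    bot.hold(.06)
q=viewer.capture("side")
cv2.imwrite("pics/s4.png",cv2.resize(q["image"][160:260,260:390],None,fx=6,fy=6)[:,:,::-1])
```

```text
False 0.012 [ 0.5497 -0.3402  0.0409] [-0.2473  4.4281 -3.2662] 11.2667
False 0.03 [ 0.5513 -0.3227  0.0421] [ 0.53    0.9323 -2.9324] 11.8333
False 0.05 [ 0.553  -0.3027  0.0451] [ 1.2953  0.8072 -3.7678] 12.45
False 0.075 [ 0.5552 -0.2779  0.0471] [ 0.6811  2.1883 -3.6097] 13.1583
False 0.1 [ 0.5574 -0.253   0.0485] [-0.5426  1.9599 -3.5254] 13.8667
False 0.117 [ 0.5588 -0.2359  0.0496] [-0.4928  2.2695 -3.973 ] 14.4167
```

View pics/s4.png

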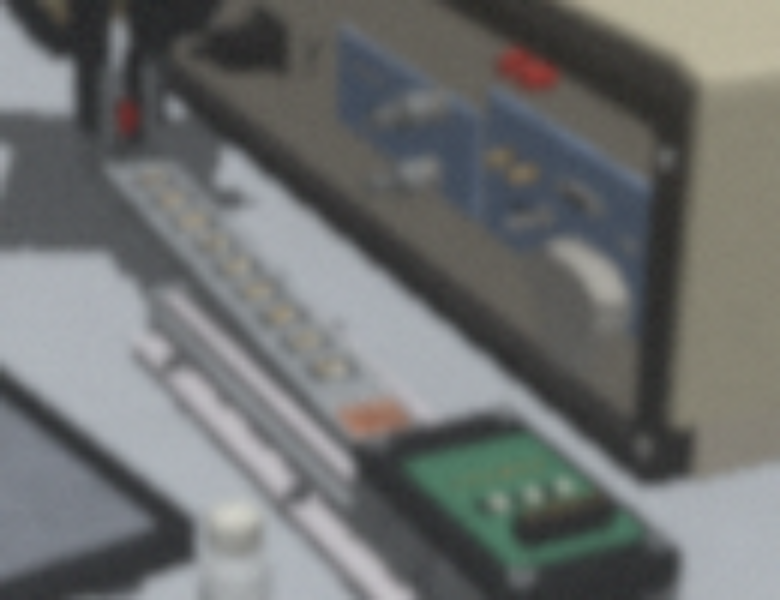

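Run:
```python
from h import *
hit=bot.move_linear(N(0,.1005,.0435),max_speed=.015,max_force=3.5)
s=state();print(hit,s["eef_pos"],s["force"])
claw.move_gripper(.35)
bot.move_linear(N(0,.1005,.085),max_speed=.12)
claw.move_gripper(.5)
p=viewer.capture("top");q=viewer.capture("side")
for n,c in(("top",p),("side",q)):
    for t in("carrier_knob","carrier"): print(n,t,[(d["position"],d["score"])for d in spotter.look_for(c,t)[:1]])
a=cv2.resize(p["image"][130:210,150:350],None,fx=4,fy=4);b=cv2.resize(q["image"][180:250,260:400],None,fx=5,fy=4)
b=cv2.copyMakeBorder(b,0,0,0,100,0)
cv2.imwrite("pics/s5.png",np.vstack([a,b])[:,:,::-1]);print(state()["t"])
```

```text
True [ 0.5586 -0.2362  0.0463] [ 0.2314 -1.1696 -0.4979]
top carrier_knob [([0.5504, -0.3504, 0.0337], 0.61)]
top carrier [([0.5496, -0.3511, 0.0342], 0.94)]
side carrier_knob [([0.5397, -0.366, 0.0334], 0.61)]
side carrier [([0.5409, -0.3715, 0.032], 0.66)]
16.2
```

View pics/s5.png

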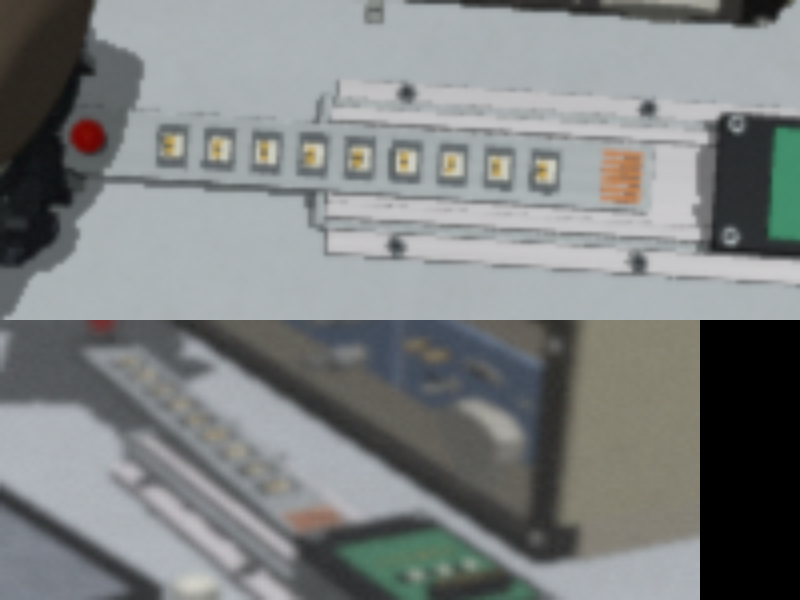

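The carrier rests on the stop with its rear clear of the block (rear end at crop x≈652, block front at ≈705). Its middle is at crop ≈(362,158).

Run:
```python
from h import *
p=viewer.capture("top")
g=lambda u,z:onplane(p,(u[0]/4+149.6,u[1]/4+129.6),z)
m=g((362,158),.0346);k=g((88,137),.057);r=g((652,182),.027)
for n,v in(("m",m),("k",k),("r",r)):
    d=v[:2]-O;print(n,v,d@NX,d@NY)
y=float(np.clip((m[:2]-O)@NY,-.022,-.012)); print("y",y)
bot.move_linear(N(0,y,.085),max_speed=.2)
hit=bot.move_linear(N(0,y,.045),max_speed=.1,max_force=6)
hit=hit or bot.move_linear(N(0,y,.0265),max_speed=.03,max_force=4)
s=state();print(hit,s["eef_pos"],s["force"],s["t"])
if not hit:
    claw.move_gripper(0.); s=state();print(s["grip_width"],s["gripper_force"],s["eef_pos"],s["force"],s["t"])
```

```text
m [ 0.5492 -0.3529  0.0346] 0.000671039443331539 -0.016384313325016338
k [ 0.5574 -0.2369  0.057 ] -0.0013375683692082728 0.09988734436028929
r [ 0.5372 -0.4808  0.027 ] -0.00015622080985212814 -0.14485028169632444
y -0.016384313325016338
False [ 0.5486 -0.3529  0.0266] [0.0043 0.1236 0.2687] 18.3
0.33173724475643357 59.65015232563019 [ 0.5488 -0.3531  0.0271] [ 0.1177 -0.4371  6.274 ] 18.575
```

```bash
cat >> h.py <<'E'
from scipy.spatial.transform import Rotation as Ro
def rpy(yaw,nose):  # tool down, closing across bar of heading yaw; nose>0 lifts bar's +y end by nose deg
    return (Ro.from_euler('z',yaw,degrees=True)*Ro.from_euler('x',nose,degrees=True)*Ro.from_euler('xyz',[180,0,90],degrees=True)).as_euler('xyz',degrees=True)
E
python3 - <<'E'
from h import *
y=-.0164
print(rpy(-5,0),rpy(-5,-3.7))
bot.move_linear(N(0,y,.0335),max_speed=.02); s=state();print(s["force"],s["torque"],s["grip_width"])
bot.move_linear(N(0,y,.075),max_speed=.06)
bot.move_linear(N(0,y,.085),rotation=rpy(-5,-3.7),max_speed=.02)
s=state();print(s["eef_pos"],s["orientation"],s["force"],s["torque"],s["t"])
p=viewer.capture("top");q=viewer.capture("side")
cv2.imwrite("pics/s6.png",cv2.resize(q["image"][150:260,250:390],None,fx=5,fy=5)[:,:,::-1])
E
```

```text
[180.   0.  85.] [180.    3.7  85. ]
[-0.7367  0.3474 -6.7876] [-0.0186  0.0085 -0.0068] 0.3274840392357738
[ 0.5486 -0.3527  0.0851] [179.9931   3.6966  85.016 ] [ 1.0733  1.4008 -5.8029] [ 0.1123 -0.0002  0.0141] 20.5667
```

View pics/s6.png

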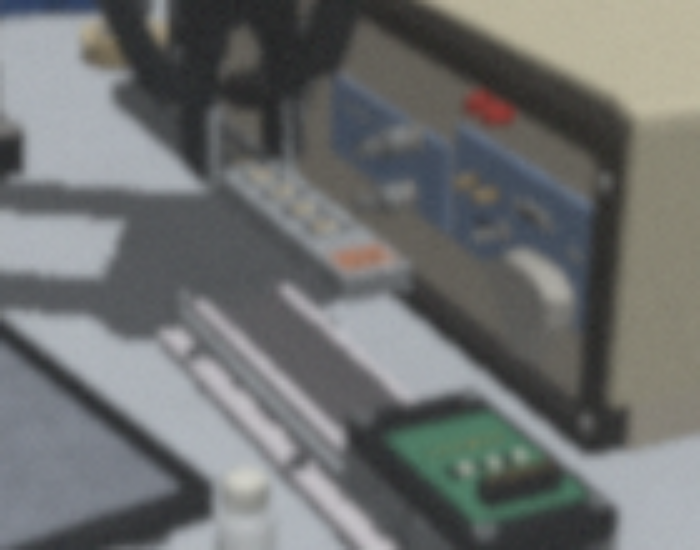

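Run:
```python
from h import *
T=np.array([.3916,-.3343]);R=rpy(3.9,-3.7)
bot.move_linear(np.r_[T,.085],rotation=R,max_speed=.09)
s=state();print(s["eef_pos"],s["orientation"],s["force"],s["t"])
bot.move_linear(np.r_[T,.025],max_speed=.06)
hit=bot.move_linear(np.r_[T,.009],max_speed=.012,max_force=4)
s=state();print(hit,s["eef_pos"],s["force"],s["t"])
claw.move_gripper(.5)
bot.move_linear(np.r_[T,.12],max_speed=.08)
bot.reach([.25,-.52,.25],[180,0,60])
p=viewer.capture("top")
cv2.imwrite("pics/s7.png",cv2.resize(p["image"][200:320,120:380],None,fx=3,fy=3)[:,:,::-1]);print(state()["t"])
```

```text
[ 0.3918 -0.3343  0.0849] [-179.9985    3.692    93.9087] [-0.1667  0.0821 -6.6174] 22.575
True [ 0.3916 -0.3343  0.0105] [0.4098 1.4234 5.539 ] 24.825
27.7417
```

View pics/s7.png

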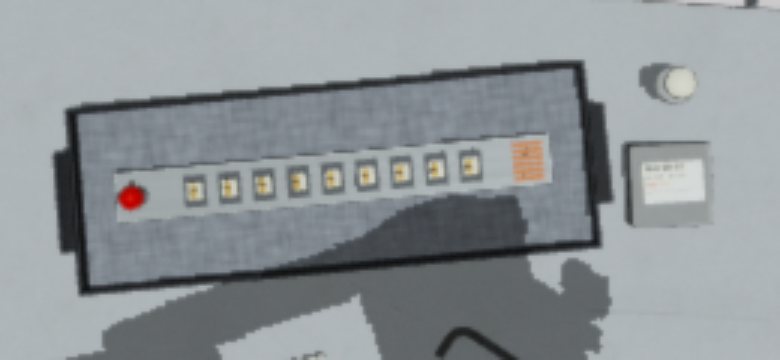

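The carrier spans (115–550, ~178) in the crop. It lies flat, centred and in line in the tray, and the chip box and vial haven't moved.

```bash
python3 -c "
from plant import bot
print(bot.hand_in())"
```

```text
the job is handed in; nothing more can be done
None
```

The carrier was drawn out of the nest and now lies flat, knob up and lengthwise in the tray, with the chip box and vial where they were; the job was handed in at about 28 s, and no verdict was returned.

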